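# Slant the long ruler out of the half-opening drawer

### The job

Pull the top drawer of the small cabinet out as far as it goes and take the long ruler out of it: the drawer opens only part of the way, so slant the ruler's front end up over the drawer front and draw its back end out from under the cabinet's top. Finish while holding the ruler up in the gripper, level, right way up and still, all of it clearly higher than the cabinet's top and touching nothing else. Leave the drawer open, and leave the tray on the cabinet, the tape roll and the carton where they are.

Things in the scene. Friction and masses are not known exactly. Their poses are not given: they have to be found in the camera images.
- cabinet: Grey sheet-steel cabinet with two drawers, 380 deep (its x), 290 wide (its y), 190 mm high, fixed to the bench. Origin: centre of its underside, on the bench. The case front is at x = -190 mm of its own frame and faces its -x, roughly to the robot's left (world +y). The top panel, 12 mm thick (178 to 190 mm above the bench), ends flush with the case front.
- top_drawer (a joint): Travel of the top drawer in m: 0 shut, 0.20 at its stop (the rear 155 mm of its inside then stay under the cabinet's top). It slides out along the cabinet's -x with about 2 N of friction and stays where it is left. Starts nearly shut.
- top_drawer_handle (a point): Middle of the top drawer's handle: a level round aluminium bar 10 mm thick and 110 mm long, parallel to the front, 150 mm above the bench, its axis 40 mm out from the front panel's outer face (35 mm free behind it). Moves with the drawer.
- drawer_floor (a point): Centre of the top drawer's inner floor, 102 mm above the bench. Inside 355 long (cabinet x), 260 wide; side and back walls 68 mm high, 5 mm thick. A 40 mm high wall at cabinet y = +72.5 mm cuts off a channel of pens; the ruler lies in the wide part, cabinet y -130 to +70 mm. Moves with the drawer.
- drawer_front_edge (a point): Middle of the top edge of the top drawer's front panel, 174 mm above the bench (72 mm over the drawer floor); the panel is 16 mm thick (8 mm either side of this point). Its inner face touches the case front when shut. Moves with the drawer.
- ruler: Aluminium safety ruler lying flat, about lengthwise, in the top drawer: blade 300 long (its x), 50 wide, 4 mm thick; along its middle an upright finger guard 276 long, 14 wide, 20 mm high over the blade (top 24 mm over the underside): grasp it there. About 0.14 kg. Origin: centre of the underside; z up (guard side); its -x end points to the drawer front.
- ruler_front (a point): Middle of the ruler's end that points to the drawer front (150 mm from its centre, at mid thickness of the blade).
- ruler_back (a point): Middle of the ruler's other end, which stays under the cabinet's top (150 mm from its centre).
- strap_tray: Loose open blue plastic tray of watch straps, 130 x 200 x 45 mm high, standing on the cabinet's top towards its back. Origin: centre of its underside. Leave it alone.
- tape_roll: Loose roll of brown packing tape lying flat on the bench, 110 mm across, 48 mm high. Origin: centre of its underside. Leave it alone.
- carton: Loose small closed cardboard carton on the bench, 120 x 90 x 75 mm high. Origin: centre of its underside. Leave it alone.

How it is judged:
By the outcome, as a careful person would: the job done as asked, in the order asked, and still so for the second after the job is handed in, while the arm keeps its last pose, push and grip.
It also fails if it takes over 53 s, if anything falls off the work surface, if the arm or the gripper's body presses on something with over 40 N, if the wrist force passes 120 N, or if a joint passes its speed limit or range.

### The arm

A 7-joint arm with a two-finger parallel gripper is mounted at the origin on the work surface. World frame = base frame: x ahead of the robot, y to its left, z up, the work surface at z = 0. Lengths are in m, angles in rad, forces in N, time in s.
With the tool pointing down it reaches from about 0.4 to 0.875 m from the base axis. Payload 19.3 kg.
Tool frame: the origin (TCP) lies at the very end of the fingers, on their centre line; the grasp point (between the pads) lies 19 mm behind it; z points along the fingers, x is the direction in which the jaws open and shut, and the axes are right-handed (so a half turn about z gives the same grasp; the last joint's range is limited). The gripper opens to 85 mm and grips with 20 to 120 N. Pads are 22 mm wide; open, the fingers measure 114 mm over their backs; the gripper's body (76 mm by 85 mm) begins 54 mm behind the grasp point. The pads swing forward as they close: fully open they stand 13 mm farther back than shut.
Start: joints at [1.041, 0.521, -0.036, 1.599, 0.021, 1.021, -0.113], TCP at [0.277, -0.56, 0.231] pointing down, gripper open.
Joint ranges: [-2.91, 2.91], [-0.3, 2.13], [-1.5, 1.42], [0.17, 2.43], [-1.26, 4.41], [0.16, 1.93], [-2.52, 2.52]. Speed limits (rad/s): [1.89, 1.89, 2.39, 2.39, 3.01, 3.01, 3.01].

### API

Orientations are given as [roll, pitch, yaw] about the fixed x, y, z axes, in that order (R = Rz(yaw) Ry(pitch) Rx(roll)).
In Python, from workcell import observe, eyes, job_done gives the robot as it stands. The module is installed in compiled form; this text tells all that it offers.
- The arm moves only by the shell command python3 -m pendant 'ROWS' [FORCE]. ROWS is JSON, a list of rows, each an object of numbers: "dx", "dy", "dz": the shift along the tool's x, y, z in mm; "ax", "ay", "az": the turn, a rotation vector about the tool's x, y, z in degrees; "claw": the finger opening in mm, from 0 to 85.4. A call has 1 to 10 rows; each row is the pose to reach, as a shift and turn from the pose commanded when the call began, along the tool's axes at that moment; what a row does not reach only later rows make up. A row lasts 1/12 s, in which the tool goes at most 41.7 mm and 7.16 degrees, less where a joint would pass 70% of its speed; a pose out of reach is approached as far as the arm can. A call with a gripper value outside its range is refused whole. The fingers move at their own pace and stop on an object; FORCE is the grip in N (left out, the last holds). Time passes only in rows, so rows that repeat a pose let the fingers close. It gives the time, the measured TCP pose, the force and the opening at its end, in the units of the state.
- observe(): the state, without advancing time (a new reading comes with each control period).
- eyes.grab_frame(name): name is "scene" or "top" or "wrist"; returns a dict with "image" (400x640x3 uint8, blue, green, red), "fovy" (degrees; the focal length in pixels is half the picture's height over the tangent of half this angle, whatever the lens; pixels are square), "cx", "cy" (the principal point, pixels), "view" (4x4, takes a point from world to camera coordinates). Camera axes: x right, y up, looking along -z (the intrinsics and any distortion apply to the point x, -y, -z); pixel columns grow to the right and rows downward; lengths in m; the calibration is good to about 2 mm. A picture is of the moment at which its call begins. There is no depth.
- job_done(): hands the job in, once; it reports no verdict.
The state is a dict: "clock": time; "qpos": joint angles; "qd": joint speeds; "joint_efforts": joint torques, N m; "position": TCP position; "tool_rot": TCP orientation; "force": force on the tool from outside, world axes, zero at the start; "moment": the same for the moment, N m; "grip_width": finger opening in m.
Only numpy, scipy, OpenCV 4.12 (cv2) and the standard library are available. Lean on these libraries where they do the work, as an engineer would, in place of code of your own. Each camera call takes 0.05 s, during which the arm holds its last target.

## Working session

There is one attempt and no reset: what is moved stays moved. The work goes in short steps, Python scripts to look and compute and a shell command to move; the robot and the scene stay as the last step left them, time stands still between calls to the robot, and variables do not carry over. Pictures are saved under pics/ and viewed, and the job is handed in when it is done.

```bash
mkdir -p pics; ls; cat > h.py <<'E'
import numpy as np, cv2
from workcell import observe, eyes
def grab(n,fn):
    f=eyes.grab_frame(n); cv2.imwrite('pics/'+fn,f['image']); np.savez('pics/'+fn[:-4]+'.npz',**{k:np.array(v) for k,v in f.items()}); return f
def load(fn): return dict(np.load('pics/'+fn+'.npz'))
def ray(f,u,v):
    fl=200/np.tan(np.radians(f['fovy'])/2)
    if 'dist' in f: pass
    d=np.array([(u-f['cx'])/fl,-(v-f['cy'])/fl,-1.]); V=np.array(f['view']); R=V[:3,:3]
    return -R.T@V[:3,3], R.T@d
def onz(f,u,v,z):
    o,d=ray(f,u,v); return o+d*(z-o[2])/d[2]
def proj(f,p):
    fl=200/np.tan(np.radians(f['fovy'])/2); V=np.array(f['view']); c=V[:3,:3]@np.array(p)+V[:3,3]
    return f['cx']+fl*c[0]/-c[2], f['cy']-fl*c[1]/-c[2]
E
python3 - <<'E'
from h import *
print(observe())
for n in ['scene','top','wrist']:
    f=grab(n,n+'0.png'); print(n,{k:v for k,v in f.items() if k!='image'})
E
```

```text
pics
{'clock': 0.0, 'qpos': array([ 1.04082041,  0.52199807, -0.03631983,  1.59999659,  0.02121634,
        1.02112436, -0.11279775]), 'qd': array([-6.94922405e-04,  2.14358222e-04, -9.95353777e-04,  1.19552366e-03,
        2.33827714e-03, -1.62739659e-05,  2.52085968e-04]), 'joint_efforts': array([-3.97076510e-04, -9.27120781e+01,  1.97973222e+00, -3.69917858e+01,
        1.79400895e-02,  8.43534566e-03,  2.63538013e-06]), 'position': array([ 0.27714929, -0.55981061,  0.23073985]), 'tool_rot': array([ 3.14149258e+00,  1.13653982e-03, -1.11102642e+00]), 'force': array([-0.10640905, -0.15749917, -0.02233487]), 'moment': array([-0.00716123,  0.00038693, -0.0049504 ]), 'grip_width': 0.08536599843664246}
scene {'fovy': 46.91647235476039, 'cx': 322.8670998326237, 'cy': 197.36930696940354, 'view': array([[-0.41580162,  0.90943294,  0.00638294,  0.23852348],
       [-0.75159168, -0.34756989,  0.56062922,  0.3004259 ],
       [ 0.51207319,  0.22831318,  0.82804235, -1.73985227],
       [ 0.        ,  0.        ,  0.        ,  1.        ]])}
top {'fovy': 53.1105940814275, 'cx': 318.54066543065034, 'cy': 197.95051460668316, 'view': array([[ 3.42045567e-02, -9.99414558e-01, -7.67276259e-04,
        -4.21997383e-02],
       [ 9.77668277e-01,  3.33009968e-02,  2.07498876e-01,
        -5.50013511e-01],
       [-2.07351846e-01, -7.84754872e-03,  9.78234955e-01,
        -1.11343570e+00],
       [ 0.00000000e+00,  0.00000000e+00,  0.00000000e+00,
         1.00000000e+00]])}
wrist {'fovy': 63.600333189412396, 'cx': 315.88868783796426, 'cy': 202.26188583550757, 'view': array([[ 0.44376291, -0.89614292, -0.00152978, -0.62401607],
       [ 0.85021165,  0.42155639, -0.3153258 ,  0.04148766],
       [ 0.28322187,  0.13862926,  0.94898224, -0.38065595],
       [ 0.        ,  0.        ,  0.        ,  1.        ]])}
```

View pics/scene0.png

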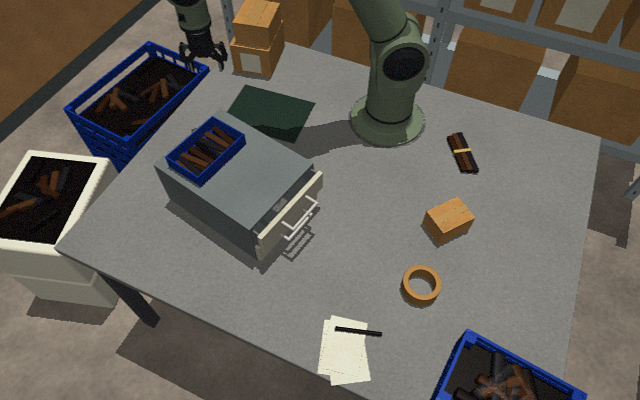

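View pics/top0.png

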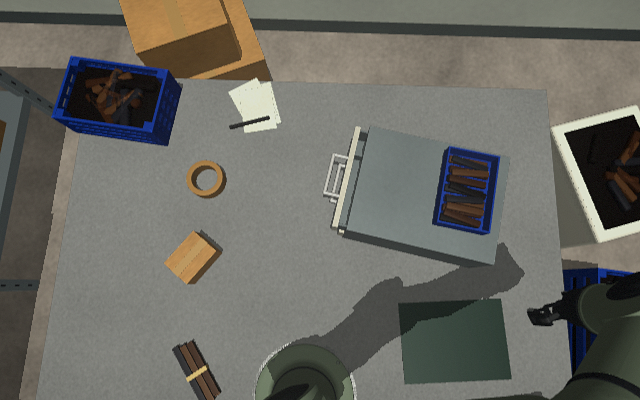

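View pics/wrist0.png

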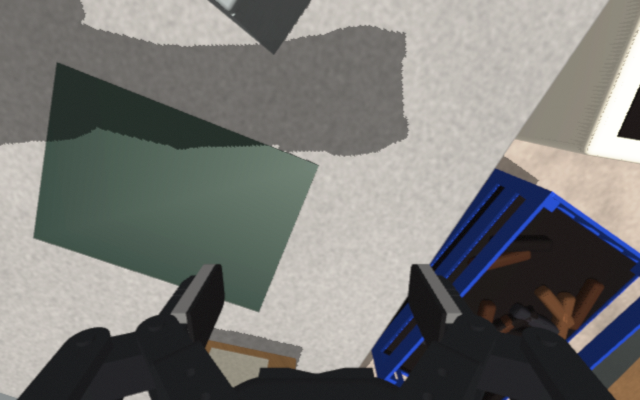

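The top view shows the cabinet with its front facing image-left, the handle near (335,177), the tray at (467,190), the tape at (206,179) and the carton at (193,257). I'll zoom in for the corners.

```bash
python3 - <<'E'
from h import *
i=cv2.imread('pics/top0.png')[110:280,310:520]
cv2.imwrite('pics/topz.png',cv2.resize(i,None,fx=3.5,fy=3.5,interpolation=cv2.INTER_CUBIC))
E
```

```text
(no output)
```

View pics/topz.png

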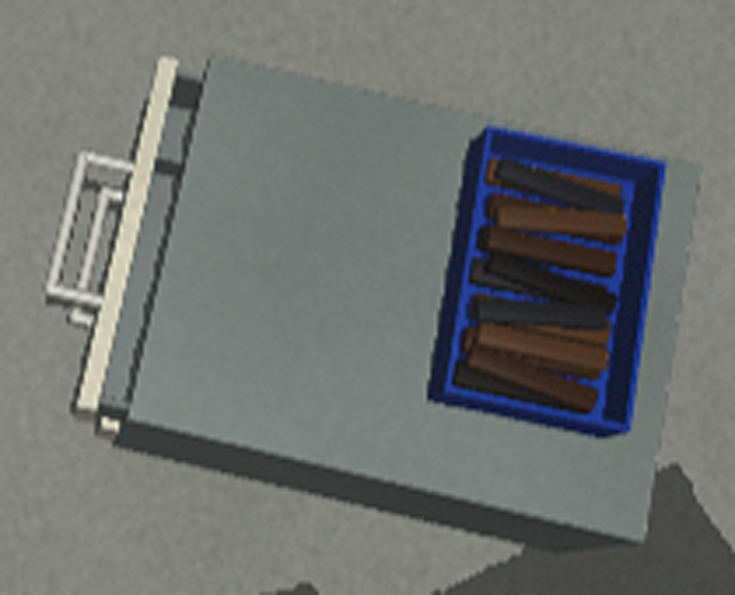

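```bash
python3 - <<'E'
from h import *
f=load('top0')
def P(a,b,z): return onz(f,310+a/3.5,110+b/3.5,z)
A,B,C,D=[P(*p,.19) for p in [(208,57),(700,163),(643,542),(130,420)]]
for p in (A,B,C,D):print(p.round(4))
ctr=(A+B+C+D)/4
ex=(B+C-A-D);print('ctr',ctr,'len',np.linalg.norm(B-A),np.linalg.norm(C-D),np.linalg.norm(A-D),np.linalg.norm(B-C))
y=np.degrees(np.arctan2(ex[1],ex[0]));ey=(A+B-C-D);print('yaw',y,np.degrees(np.arctan2(-ey[0],ey[1])))
F=[P(168,58,.174),P(86,412,.174)];print('front',F,np.linalg.norm(F[0]-F[1]))
H=[P(83,155,.15),P(50,298,.15)];print('handle',H,np.linalg.norm(H[0]-H[1]))
th=np.radians(y)
R=np.array([[np.cos(th),np.sin(th)],[-np.sin(th),np.cos(th)]])
c=(A+B+C+D)/4
for p in F+H: print(R@(p-c)[:2])
g=load('scene0')
for p in (A,B,C,D,*F,*H): print(np.round(proj(g,p),1))
print('tray',R@(P(490,128,.235)-c)[:2],R@(P(662,165,.235)-c)[:2],R@(P(430,402,.19)-c)[:2],R@(P(625,430,.235)-c)[:2])
E
```

```text
[ 0.7247 -0.1546  0.19  ]
[ 0.6522 -0.5269  0.19  ]
[ 0.3672 -0.4678  0.19  ]
[ 0.4422 -0.1001  0.19  ]
ctr [ 0.54657264 -0.31232834  0.19      ] len 0.3793070486091467 0.3753306430550333 0.28770836495646507 0.29105157617068017
yaw -101.28110620369846 -101.311835125694
front [array([ 0.72941681, -0.12528184,  0.174     ]), array([ 0.44917869, -0.06850432,  0.174     ])] 0.2859319761735057
handle [array([ 0.65585837, -0.0617111 ,  0.15      ]), array([ 0.53982003, -0.03935454,  0.15      ])] 0.11817238597065025
[-0.2192011   0.14272093]
[-0.22006068 -0.14320976]
[-0.2671539   0.05814781]
[-0.26637877 -0.06002204]
[248.1 228.4]
[151.  163.7]
[219.  107.2]
[311.1 160.8]
[257.4 236.7]
[319.7 169.3]
[291.  228.3]
[315.8 199.9]
tray [0.0192475  0.11783199] [0.14468938 0.11847243] [ 0.02231046 -0.08089656] [ 0.14620381 -0.07847062]
```

```bash
cat >> h.py <<'E'
from scipy.spatial.transform import Rotation as Ro
CT=np.array([.5466,-.3123,0]); CY=np.radians(-101.3)
CX=np.array([np.cos(CY),np.sin(CY),0]); CYv=np.array([-np.sin(CY),np.cos(CY),0])
def c2w(x,y,z): return CT+CX*x+CYv*y+np.array([0,0,z])
def w2c(p): d=np.array(p)-CT; return np.array([d@CX,d@CYv,d[2]])
def delta(pos,R,s=None):
    s=s or observe(); R0=Ro.from_euler('xyz',s['tool_rot']).as_matrix()
    print('d mm',(R0.T@(np.array(pos)-s['position'])*1000).round(1),'rot deg',np.degrees(Ro.from_matrix(R0.T@R).as_rotvec()).round(2))
def down(yawdeg): return Ro.from_euler('xyz',[180,0,yawdeg],degrees=True).as_matrix()
def st():
    s=observe(); print('t',round(s['clock'],2),'cab',(w2c(s['position'])*1000).round(1),'rot',np.degrees(s['tool_rot']).round(2),'F',s['force'].round(1),'M',s['moment'].round(2),'w',round(s['grip_width']*1000,1),'q',s['qpos'].round(2))
E
python3 - <<'E'
from h import *
delta(c2w(-.267,-.001,.30),down(78.7))
p=observe()['position'];q=c2w(-.267,-.001,.30)
delta((p+q)/2+[0,0,.09],down(0))
E
```

```text
d mm [-314.4 -513.6  -68.9] rot deg [-6.0000e-02  3.0000e-02 -1.4235e+02]
d mm [-157.3 -256.8 -124.5] rot deg [-2.000e-02  5.000e-02 -6.365e+01]
```

```bash
python3 -m pendant '[{"dz":-40,"claw":85},{"dz":-80},{"dz":-120},{"dx":-20,"dy":-30,"dz":-130,"az":-7},{"dx":-40,"dy":-60,"dz":-130,"az":-14},{"dx":-60,"dy":-90,"dz":-130,"az":-21},{"dx":-80,"dy":-125,"dz":-130,"az":-28},{"dx":-100,"dy":-160,"dz":-130,"az":-35},{"dx":-120,"dy":-195,"dz":-130,"az":-42},{"dx":-140,"dy":-230,"dz":-130,"az":-49}]' && python3 -c "
from h import *
st();delta(c2w(-.267,-.001,.30),down(78.7))"
```

```text
schema error: expected keys dx, dy, dz, ax, ay, az, claw
```

```bash
python3 -m pendant '[{"dx":0,"dy":0,"dz":-40,"ax":0,"ay":0,"az":0,"claw":85},{"dx":0,"dy":0,"dz":-80,"ax":0,"ay":0,"az":0,"claw":85},{"dx":0,"dy":0,"dz":-120,"ax":0,"ay":0,"az":0,"claw":85},{"dx":-20,"dy":-30,"dz":-130,"ax":0,"ay":0,"az":-7,"claw":85},{"dx":-40,"dy":-60,"dz":-130,"ax":0,"ay":0,"az":-14,"claw":85},{"dx":-60,"dy":-90,"dz":-130,"ax":0,"ay":0,"az":-21,"claw":85},{"dx":-80,"dy":-125,"dz":-130,"ax":0,"ay":0,"az":-28,"claw":85},{"dx":-100,"dy":-160,"dz":-130,"ax":0,"ay":0,"az":-35,"claw":85},{"dx":-120,"dy":-195,"dz":-130,"ax":0,"ay":0,"az":-42,"claw":85},{"dx":-140,"dy":-230,"dz":-130,"ax":0,"ay":0,"az":-49,"claw":85}]' && python3 -c "
from h import *
st();delta(c2w(-.267,-.001,.30),down(78.7))"
```

```text
clock: 0.98
position: [0.4219, -0.3308, 0.3614]
tool_rot: [3.141, 0.0, -0.25]
force: [0.6, -1.5, 0.3]
grip_width: 0.0851
t 0.98 cab [  42.5 -118.7  361.4] rot [179.99   0.   -14.32] F [ 0.6 -1.5  0.3] M [-0.04 -0.    0.  ] w 85.1 q [ 0.79  0.27 -0.3   1.64  0.09  1.24  0.22]
d mm [ 101.2 -315.3   61.3] rot deg [ 1.000e-02  1.000e-02 -9.302e+01]
```

```bash
python3 -m pendant '[{"dx":10,"dy":-35,"dz":0,"ax":0,"ay":0,"az":-7,"claw":40},{"dx":20,"dy":-70,"dz":0,"ax":0,"ay":0,"az":-14,"claw":40},{"dx":30,"dy":-105,"dz":0,"ax":0,"ay":0,"az":-21,"claw":40},{"dx":40,"dy":-140,"dz":0,"ax":0,"ay":0,"az":-28,"claw":40},{"dx":50,"dy":-175,"dz":0,"ax":0,"ay":0,"az":-35,"claw":40},{"dx":60,"dy":-210,"dz":0,"ax":0,"ay":0,"az":-42,"claw":40},{"dx":70,"dy":-245,"dz":0,"ax":0,"ay":0,"az":-49,"claw":40},{"dx":85,"dy":-280,"dz":0,"ax":0,"ay":0,"az":-56,"claw":40},{"dx":100,"dy":-315,"dz":20,"ax":0,"ay":0,"az":-63,"claw":40},{"dx":101,"dy":-315,"dz":40,"ax":0,"ay":0,"az":-70,"claw":40}]' && python3 -c "
from h import *
st();delta(c2w(-.267,-.001,.26),down(78.7))"
```

```text
clock: 1.82
position: [0.6015, -0.0464, 0.3213]
tool_rot: [3.141, -0.004, 0.978]
force: [1.2, 0.3, -0.9]
grip_width: 0.0399
t 1.82 cab [-271.5    1.7  321.3] rot [179.98  -0.25  56.06] F [ 1.2  0.3 -0.9] M [ 0.   -0.05  0.02] w 39.9 q [ 0.42  0.47 -0.64  1.52  0.28  1.24  0.72]
d mm [-5.5 -0.8 61.2] rot deg [  0.07  -0.25 -22.64]
```

```bash
python3 -m pendant '[{"dx":-4,"dy":-1,"dz":10,"ax":0,"ay":0,"az":-7,"claw":36},{"dx":-5,"dy":-1,"dz":25,"ax":0,"ay":0,"az":-14,"claw":36},{"dx":-5,"dy":-1,"dz":40,"ax":0,"ay":0,"az":-21,"claw":36},{"dx":-5,"dy":-1,"dz":60,"ax":0,"ay":0,"az":-22.6,"claw":36},{"dx":-5,"dy":-1,"dz":60,"ax":0,"ay":0,"az":-22.6,"claw":36}]' && python3 -c "
from h import *
st();delta(c2w(-.267,-.001,.131),down(78.7));grab('wrist','w1.png');f=grab('top','t1.png')
f=load('w1')
print(proj(f,c2w(-.2675,0,.15)))"
```

```text
clock: 2.23
position: [0.5936, -0.0574, 0.2579]
tool_rot: [-3.137, 0.0, 1.362]
force: [-0.7, -0.5, -0.3]
grip_width: 0.0359
t 2.23 cab [-259.2   -3.9  257.9] rot [-1.7973e+02  3.0000e-02  7.8030e+01] F [-0.7 -0.5 -0.3] M [-0.03  0.04  0.01] w 35.9 q [ 0.48  0.53 -0.7   1.62  0.37  1.13  1.04]
d mm [  7.9   3.4 126.9] rot deg [-0.27  0.03 -0.67]
(np.float64(325.9833790275196), np.float64(205.32215965380612))
```

View pics/w1.png

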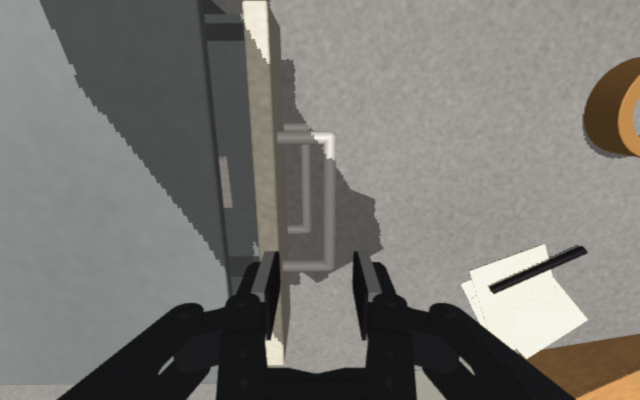

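The wrist view shows the handle bar upright at u≈329, v 135–268, close to the prediction of (326,205). I'll descend and grip.

```bash
python3 -m pendant '[{"dx":9,"dy":3.5,"dz":20,"ax":0,"ay":0,"az":-0.7,"claw":36},{"dx":9,"dy":3.5,"dz":40,"ax":-0.2,"ay":0,"az":-0.7,"claw":36},{"dx":9,"dy":3.5,"dz":65,"ax":-0.2,"ay":0,"az":-0.7,"claw":36},{"dx":9,"dy":3.5,"dz":90,"ax":-0.2,"ay":0,"az":-0.7,"claw":36},{"dx":9,"dy":3.5,"dz":110,"ax":-0.2,"ay":0,"az":-0.7,"claw":36},{"dx":9,"dy":3.5,"dz":127,"ax":-0.2,"ay":0,"az":-0.7,"claw":36},{"dx":9,"dy":3.5,"dz":127,"ax":-0.2,"ay":0,"az":-0.7,"claw":36},{"dx":9,"dy":3.5,"dz":127,"ax":-0.2,"ay":0,"az":-0.7,"claw":5},{"dx":9,"dy":3.5,"dz":127,"ax":-0.2,"ay":0,"az":-0.7,"claw":5},{"dx":9,"dy":3.5,"dz":127,"ax":-0.2,"ay":0,"az":-0.7,"claw":5}]' 40 && python3 -c "
from h import *
st();p=w2c(observe()['position']);delta(c2w(p[0]-.18,p[1],p[2]),down(78.7))"
```

```text
clock: 3.17
position: [0.6013, -0.0487, 0.1362]
tool_rot: [3.136, -0.0, 1.372]
force: [-1.5, 1.0, 6.9]
grip_width: 0.0081
t 3.17 cab [-269.2    2.   136.2] rot [ 1.7966e+02 -1.0000e-02  7.8610e+01] F [-1.5  1.   6.9] M [ 0.13  0.18 -0.02] w 8.1 q [ 0.41  0.67 -0.64  1.72  0.49  0.91  0.94]
d mm [180.   -0.3   0. ] rot deg [ 0.34 -0.01 -0.09]
```

```bash
python3 -m pendant '[{"dx":0,"dy":0,"dz":0,"ax":0,"ay":0,"az":0,"claw":5},{"dx":0,"dy":0,"dz":0,"ax":0,"ay":0,"az":0,"claw":5}]' 40 && python3 -c "
from h import *
st();grab('wrist','w2.png')"
```

```text
clock: 3.33
position: [0.6013, -0.0487, 0.1361]
tool_rot: [3.136, -0.0, 1.372]
force: [-0.3, 0.2, 9.0]
grip_width: 0.0082
t 3.33 cab [-269.2    2.   136.1] rot [ 1.7965e+02 -2.0000e-02  7.8620e+01] F [-0.3  0.2  9. ] M [ 0.17  0.26 -0.04] w 8.2 q [ 0.41  0.67 -0.64  1.72  0.49  0.91  0.94]
```

View pics/w2.png

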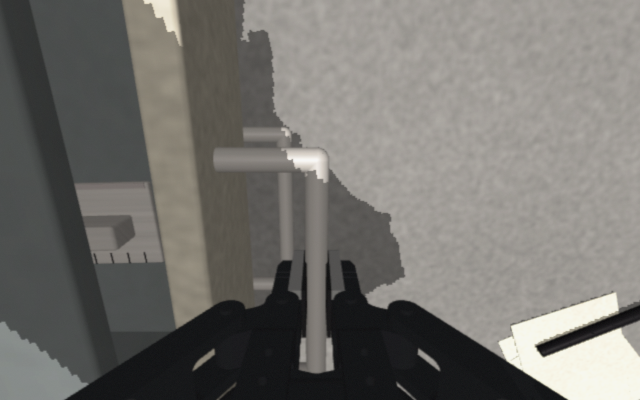

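The bar is between the fingers, and the ruler's front is visible in the gap at (115,225). Now I'll pull the drawer.

```bash
python3 -m pendant '[{"dx":8,"dy":0,"dz":0,"ax":0,"ay":0,"az":0,"claw":5},{"dx":20,"dy":0,"dz":0,"ax":0,"ay":0,"az":0,"claw":5},{"dx":40,"dy":0,"dz":0,"ax":0,"ay":0,"az":0,"claw":5},{"dx":65,"dy":0,"dz":0,"ax":0,"ay":0,"az":0,"claw":5},{"dx":90,"dy":0,"dz":0,"ax":0,"ay":0,"az":0,"claw":5},{"dx":115,"dy":0,"dz":0,"ax":0,"ay":0,"az":0,"claw":5},{"dx":135,"dy":0,"dz":0,"ax":0,"ay":0,"az":0,"claw":5},{"dx":150,"dy":0,"dz":0,"ax":0,"ay":0,"az":0,"claw":5},{"dx":160,"dy":0,"dz":0,"ax":0,"ay":0,"az":0,"claw":5},{"dx":167,"dy":0,"dz":0,"ax":0,"ay":0,"az":0,"claw":5}]' 60 && python3 -c "
from h import *
st()"
```

```text
clock: 4.22
position: [0.6351, 0.1158, 0.1363]
tool_rot: [3.134, -0.001, 1.372]
force: [4.6, -4.0, 6.7]
grip_width: 0.0076
t 4.22 cab [-437.2    2.9  136.3] rot [ 1.7957e+02 -6.0000e-02  7.8640e+01] F [ 4.6 -4.   6.7] M [-0.72 -0.88 -0.02] w 7.6 q [ 0.13  0.73 -0.63  1.61  0.5   0.97  0.7 ]
```

```bash
python3 -m pendant '[{"dx":3,"dy":0,"dz":0,"ax":0,"ay":0,"az":0,"claw":5},{"dx":6,"dy":0,"dz":0,"ax":0,"ay":0,"az":0,"claw":5},{"dx":9,"dy":0,"dz":0,"ax":0,"ay":0,"az":0,"claw":5},{"dx":12,"dy":0,"dz":0,"ax":0,"ay":0,"az":0,"claw":5},{"dx":14,"dy":0,"dz":0,"ax":0,"ay":0,"az":0,"claw":5},{"dx":14,"dy":0,"dz":0,"ax":0,"ay":0,"az":0,"claw":5}]' 60 && python3 -c "
from h import *
st()"
```

```text
clock: 4.72
position: [0.6373, 0.1267, 0.1362]
tool_rot: [3.135, 0.002, 1.371]
force: [-0.7, -10.4, 10.9]
grip_width: 0.0076
t 4.72 cab [-448.2    2.9  136.2] rot [1.7963e+02 1.2000e-01 7.8530e+01] F [ -0.7 -10.4  10.9] M [-2.12 -0.02 -0.05] w 7.6 q [ 0.11  0.73 -0.63  1.59  0.5   0.98  0.69]
```

```bash
python3 -m pendant '[{"dx":3,"dy":0,"dz":0,"ax":0,"ay":0,"az":0,"claw":5},{"dx":6,"dy":0,"dz":0,"ax":0,"ay":0,"az":0,"claw":5},{"dx":6,"dy":0,"dz":0,"ax":0,"ay":0,"az":0,"claw":5}]' 60 && python3 -c "
from h import *
st()"
```

```text
clock: 4.97
position: [0.6374, 0.1269, 0.1361]
tool_rot: [3.137, 0.011, 1.367]
force: [-14.7, -37.0, 27.8]
grip_width: 0.0076
t 4.97 cab [-448.5    3.   136.1] rot [179.74   0.64  78.32] F [-14.7 -37.   27.8] M [-7.84  3.18  0.01] w 7.6 q [ 0.1   0.74 -0.62  1.59  0.5   0.98  0.68]
```

It's at the stop: force rises with no further motion. Relax, open and rise.

```bash
python3 -m pendant '[{"dx":-5,"dy":0,"dz":0,"ax":0,"ay":0,"az":0,"claw":5},{"dx":-7,"dy":0,"dz":0,"ax":0,"ay":0,"az":0,"claw":36},{"dx":-7,"dy":0,"dz":0,"ax":0,"ay":0,"az":0,"claw":36},{"dx":-7,"dy":0,"dz":0,"ax":0,"ay":0,"az":0,"claw":36},{"dx":-7,"dy":0,"dz":-30,"ax":0,"ay":0,"az":0,"claw":36},{"dx":-7,"dy":0,"dz":-65,"ax":0,"ay":0,"az":0,"claw":36},{"dx":-7,"dy":0,"dz":-100,"ax":0,"ay":0,"az":0,"claw":36},{"dx":-7,"dy":0,"dz":-140,"ax":0,"ay":0,"az":0,"claw":36},{"dx":-7,"dy":0,"dz":-170,"ax":0,"ay":0,"az":0,"claw":36},{"dx":-7,"dy":0,"dz":-190,"ax":0,"ay":0,"az":0,"claw":36}]' && python3 -c "
from h import *
st();grab('wrist','w3.png');f=grab('top','t3.png');grab('scene','s3.png');delta(c2w(-.30,0,.31),down(-11.3))"
```

```text
clock: 5.8
position: [0.6355, 0.1289, 0.3281]
tool_rot: [3.135, -0.002, 1.373]
force: [-0.7, -0.6, -0.0]
grip_width: 0.0359
t 5.8 cab [-450.1    0.7  328.1] rot [ 1.7964e+02 -1.2000e-01  7.8690e+01] F [-0.7 -0.6 -0. ] M [-0.   -0.    0.04] w 35.9 q [ 0.14  0.56 -0.7   1.39  0.36  1.32  0.8 ]
d mm [-149.9   -0.8   15.7] rot deg [ 0.2  -0.32 89.98]
```

View pics/w3.png

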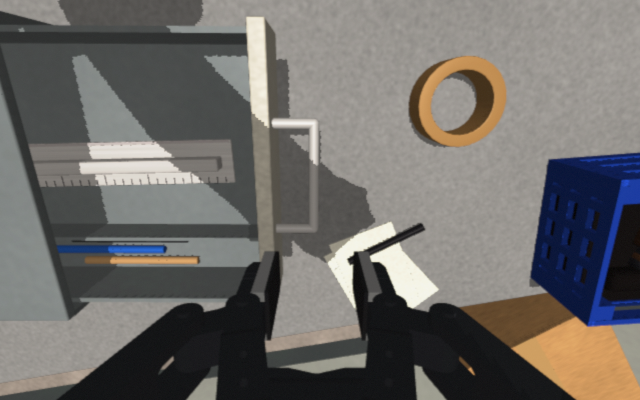

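View pics/t3.png

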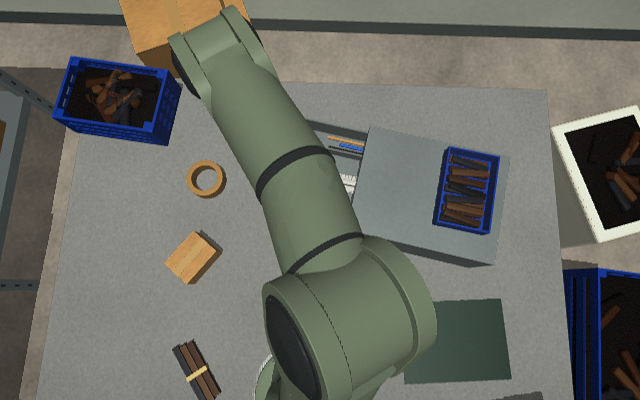

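View pics/s3.png

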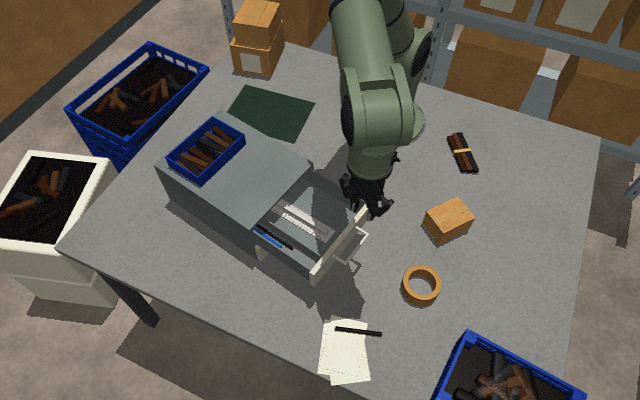

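The drawer is open. In the wrist view the ruler's front end is at (229,139)–(235,181), the guard's front end is near (221,163), and the pens are behind the divider.

```bash
python3 - <<'E'
from h import *
i=cv2.imread('pics/w3.png')[100:230,0:280]
cv2.imwrite('pics/w3z.png',cv2.resize(i,None,fx=2.8,fy=2.8,interpolation=cv2.INTER_CUBIC))
E
```

```text
(no output)
```

View pics/w3z.png

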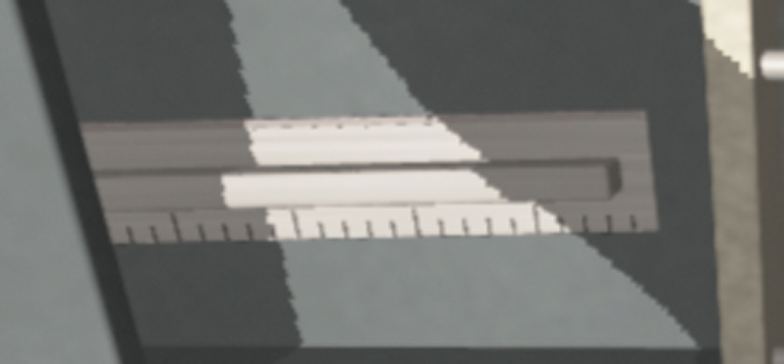

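```bash
python3 - <<'E'
from h import *
f=load('w3')
def P(a,b,z): return w2c(onz(f,a/2.8,100+b/2.8,z))*1000
for n,a,b,z in [('cFl',646,111,.106),('cFr',658,230,.106),('eL',83,123,.106),('eR',115,243,.106),('gtopF1',608,165,.126),('gtopF2',608,199,.126),('gt back1',95,175,.126),('gt back2',107,210,.126),('div',700,348,.142),('panel in',712,200,.102),('caseedge',15,0,.19),('caseedge',120,364,.19)]:
  print(n,P(a,b,z).round(1))
E
```

```text
cFl [-355.5  -32.3  106. ]
cFr [-356.3   16.9  106. ]
eL [-129.9  -27.6  106. ]
eR [-129.    22.3  106. ]
gtopF1 [-344.3  -14.4  126. ]
gtopF2 [-343.   -1.  126.]
gt back1 [-146.4  -10.6  126. ]
gt back2 [-147.2    3.2  126. ]
div [-378.2   55.   142. ]
panel in [-378.8    5.   102. ]
caseedge [-193.9  -76.2  190. ]
caseedge [-193.1   40.6  190. ]
```

```bash
python3 - <<'E'
from h import *
f=load('w3');V=f['view'];c=-V[:3,:3].T@V[:3,3];s=observe();R=Ro.from_euler('xyz',s['tool_rot']).as_matrix()
print('cam in tool',R.T@(c-s['position']))
# ruler axis yaw -100.1; tool yaw -10.1 (tool x = ruler y) 
delta(c2w(-.285,-.0063,.24),down(-10.1)); delta(c2w(-.285,-.0063,.24),down(169.9))
E
```

```text
cam in tool [ 1.06819015e-04 -8.15994724e-02 -1.44728391e-01]
d mm [-165.    -7.5   85.7] rot deg [ 0.2  -0.32 88.78]
d mm [-165.    -7.5   85.7] rot deg [  0.32   0.2  -91.22]
```

```bash
python3 -m pendant '[{"dx":-15,"dy":-1,"dz":0,"ax":0,"ay":0,"az":7,"claw":40},{"dx":-30,"dy":-2,"dz":0,"ax":0,"ay":0,"az":14,"claw":40},{"dx":-45,"dy":-3,"dz":0,"ax":0,"ay":0,"az":21,"claw":40},{"dx":-60,"dy":-4,"dz":0,"ax":0,"ay":0,"az":28,"claw":40},{"dx":-80,"dy":-5,"dz":0,"ax":0,"ay":0,"az":35,"claw":40},{"dx":-100,"dy":-6,"dz":10,"ax":0,"ay":0,"az":42,"claw":40},{"dx":-120,"dy":-7,"dz":20,"ax":0,"ay":0,"az":49,"claw":40},{"dx":-140,"dy":-7.5,"dz":30,"ax":0,"ay":0,"az":56,"claw":40},{"dx":-155,"dy":-7.5,"dz":40,"ax":0,"ay":0,"az":63,"claw":40},{"dx":-165,"dy":-7.5,"dz":50,"ax":0,"ay":0,"az":70,"claw":40}]' && python3 -c "
from h import *
st();delta(c2w(-.285,-.0063,.26),down(-10.1))"
```

```text
clock: 6.78
position: [0.5947, -0.0342, 0.2728]
tool_rot: [3.14, -0.002, 0.144]
force: [0.3, 0.6, -0.0]
grip_width: 0.0399
t 6.78 cab [-282.1   -7.3  272.8] rot [ 1.7992e+02 -9.0000e-02  8.2300e+00] F [ 0.3  0.6 -0. ] M [-0.01 -0.03 -0.  ] w 39.9 q [ 0.25  0.46 -0.42  1.62  0.2   1.11 -0.08]
d mm [ 1.9 -2.4 12.8] rot deg [ 0.06 -0.1  18.33]
```

```bash
python3 -m pendant '[{"dx":1,"dy":-2,"dz":5,"ax":0,"ay":0,"az":7,"claw":40},{"dx":2,"dy":-2.4,"dz":13,"ax":0,"ay":0,"az":14,"claw":40},{"dx":2,"dy":-2.4,"dz":13,"ax":0,"ay":0,"az":18.3,"claw":40},{"dx":2,"dy":-2.4,"dz":13,"ax":0,"ay":0,"az":18.3,"claw":40}]' && python3 -c "
from h import *
st();grab('wrist','w4.png');delta(c2w(-.285,-.0063,.107),down(-10.1))"
```

```text
clock: 7.12
position: [0.5966, -0.0294, 0.2599]
tool_rot: [3.141, -0.001, -0.172]
force: [-0.3, 0.7, -0.3]
grip_width: 0.0402
t 7.12 cab [-287.2   -6.4  259.9] rot [ 1.7998e+02 -7.0000e-02 -9.8400e+00] F [-0.3  0.7 -0.3] M [ 0.    0.04 -0.  ] w 40.2 q [ 0.19  0.47 -0.34  1.63  0.17  1.07 -0.37]
d mm [ -0.5   2.2 153.4] rot deg [ 0.02 -0.11  0.56]
```

View pics/w4.png

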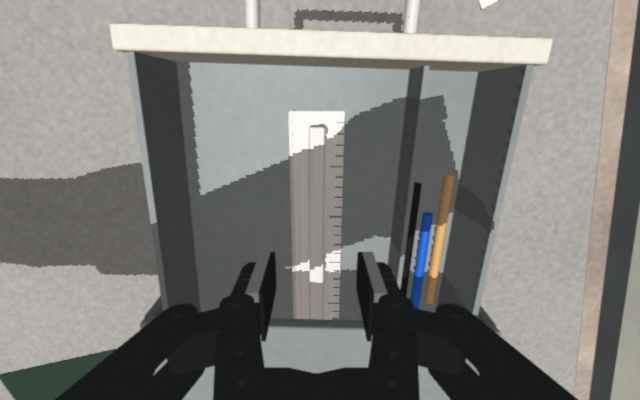

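The wrist view shows the ruler vertical in the picture at u≈317, centred between the fingers with its front at v≈112. Now I'll descend.

```bash
python3 -m pendant '[{"dx":-0.5,"dy":2,"dz":25,"ax":0,"ay":0,"az":0.4,"claw":40},{"dx":-0.5,"dy":2,"dz":50,"ax":0,"ay":0,"az":0.4,"claw":40},{"dx":-0.5,"dy":2,"dz":75,"ax":0,"ay":0,"az":0.4,"claw":40},{"dx":-0.5,"dy":2,"dz":100,"ax":0,"ay":0,"az":0.4,"claw":40},{"dx":-0.5,"dy":2,"dz":120,"ax":0,"ay":0,"az":0.4,"claw":40},{"dx":-0.5,"dy":2,"dz":135,"ax":0,"ay":0,"az":0.4,"claw":40},{"dx":-0.5,"dy":2,"dz":145,"ax":0,"ay":0,"az":0.4,"claw":40},{"dx":-0.5,"dy":2,"dz":151,"ax":0,"ay":0,"az":0.4,"claw":40},{"dx":-0.5,"dy":2,"dz":151,"ax":0,"ay":0,"az":0.4,"claw":40}]' && python3 -c "
from h import *
st()"
```

```text
clock: 7.92
position: [0.5964, -0.0318, 0.1094]
tool_rot: [3.141, -0.002, -0.174]
force: [-0.8, 0.5, 0.6]
grip_width: 0.0401
t 7.92 cab [-284.8   -6.1  109.4] rot [ 1.7999e+02 -1.2000e-01 -9.9700e+00] F [-0.8  0.5  0.6] M [ 0.02 -0.03  0.  ] w 40.1 q [ 0.16  0.64 -0.3   1.77  0.26  0.77 -0.44]
```

```bash
python3 -m pendant '[{"dx":0,"dy":0,"dz":0,"ax":0,"ay":0,"az":0,"claw":20},{"dx":0,"dy":0,"dz":0,"ax":0,"ay":0,"az":0,"claw":20},{"dx":0,"dy":0,"dz":0,"ax":0,"ay":0,"az":0,"claw":8},{"dx":0,"dy":0,"dz":0,"ax":0,"ay":0,"az":0,"claw":8},{"dx":0,"dy":0,"dz":0,"ax":0,"ay":0,"az":0,"claw":8}]' 100 && python3 -c "
from h import *
st();grab('wrist','w5.png')"
```

```text
clock: 8.33
position: [0.5974, -0.0319, 0.1116]
tool_rot: [-3.141, -0.005, -0.175]
force: [-1.1, -0.6, 8.0]
grip_width: 0.0114
t 8.33 cab [-284.9   -5.1  111.6] rot [-179.99   -0.3   -10.05] F [-1.1 -0.6  8. ] M [ 0.02  0.51 -0.05] w 11.4 q [ 0.16  0.64 -0.3   1.76  0.26  0.77 -0.44]
```

View pics/w5.png

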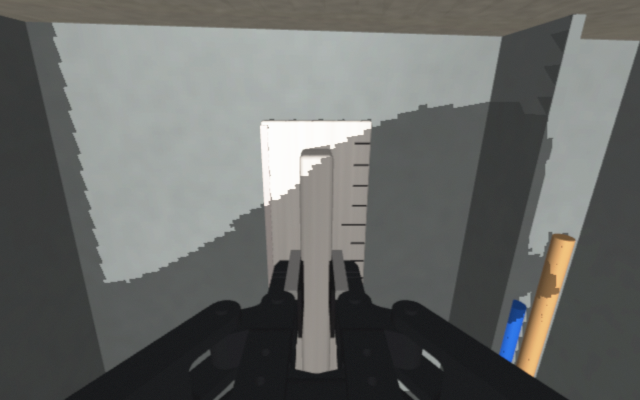

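Gripped on the guard. Now lift while tilting the front up, keeping the back just over the floor.

```bash
python3 -m pendant '[{"dx":0,"dy":0,"dz":-5,"ax":0,"ay":0,"az":0,"claw":8},{"dx":0,"dy":0,"dz":-10,"ax":1,"ay":0,"az":0,"claw":8},{"dx":0,"dy":0,"dz":-18,"ax":3,"ay":0,"az":0,"claw":8},{"dx":0,"dy":-1,"dz":-26,"ax":5,"ay":0,"az":0,"claw":8},{"dx":0,"dy":-2,"dz":-34,"ax":7,"ay":0,"az":0,"claw":8},{"dx":0,"dy":-3,"dz":-42,"ax":9,"ay":0,"az":0,"claw":8},{"dx":0,"dy":-4,"dz":-50,"ax":11,"ay":0,"az":0,"claw":8},{"dx":0,"dy":-5,"dz":-57,"ax":13,"ay":0,"az":0,"claw":8},{"dx":0,"dy":-6,"dz":-64,"ax":15,"ay":0,"az":0,"claw":8},{"dx":0,"dy":-6,"dz":-64,"ax":15,"ay":0,"az":0,"claw":8}]' && python3 -c "
from h import *
st();grab('wrist','w6.png');grab('scene','s6.png')"
```

```text
clock: 9.22
position: [0.5982, -0.0277, 0.1757]
tool_rot: [-2.878, -0.005, -0.178]
force: [-0.0, 0.5, -1.6]
grip_width: 0.0113
t 9.22 cab [-289.2   -5.2  175.7] rot [-164.89   -0.31  -10.2 ] F [-0.   0.5 -1.6] M [-0.34  0.06 -0.  ] w 11.3 q [ 0.44  0.59 -0.5   1.73  0.01  0.83 -0.17]
```

View pics/w6.png

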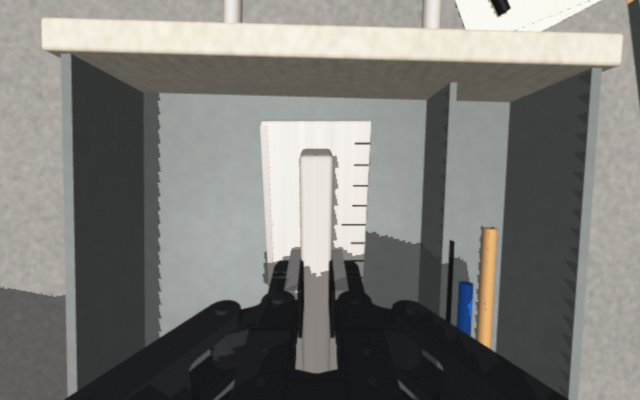

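View pics/s6.png

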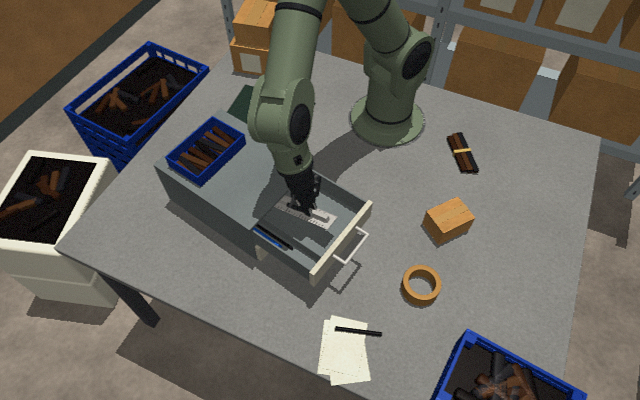

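The ruler sits unchanged in the grip, with its end at v≈121 as before, and the force equals its weight. Now I'll draw it out along its own axis.

```bash
python3 -m pendant '[{"dx":0,"dy":-8,"dz":0,"ax":0,"ay":0,"az":0,"claw":8},{"dx":0,"dy":-20,"dz":0,"ax":0,"ay":0,"az":0,"claw":8},{"dx":0,"dy":-36,"dz":0,"ax":0,"ay":0,"az":0,"claw":8},{"dx":0,"dy":-53,"dz":0,"ax":0,"ay":0,"az":0,"claw":8},{"dx":0,"dy":-70,"dz":0,"ax":0,"ay":0,"az":0,"claw":8},{"dx":0,"dy":-87,"dz":0,"ax":0,"ay":0,"az":0,"claw":8},{"dx":0,"dy":-104,"dz":0,"ax":0,"ay":0,"az":0,"claw":8},{"dx":0,"dy":-121,"dz":0,"ax":0,"ay":0,"az":0,"claw":8},{"dx":0,"dy":-138,"dz":0,"ax":0,"ay":0,"az":0,"claw":8},{"dx":0,"dy":-150,"dz":0,"ax":0,"ay":0,"az":0,"claw":8}]' && python3 -c "
from h import *
st();grab('wrist','w7.png');grab('scene','s7.png')"
```

```text
clock: 10.15
position: [0.6226, 0.1205, 0.2138]
tool_rot: [-2.879, -0.004, -0.172]
force: [-0.3, -0.1, -0.9]
grip_width: 0.0113
t 10.15 cab [-439.3  -10.3  213.8] rot [-164.97   -0.22   -9.88] F [-0.3 -0.1 -0.9] M [-0.21  0.03  0.02] w 11.3 q [ 0.18  0.56 -0.5   1.66  0.02  0.87 -0.42]
```

View pics/s7.png

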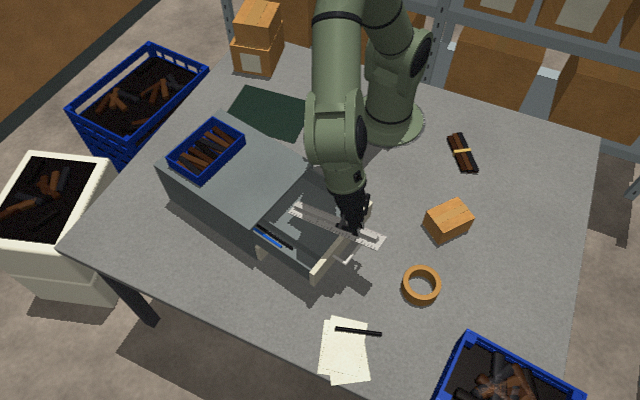

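View pics/w7.png

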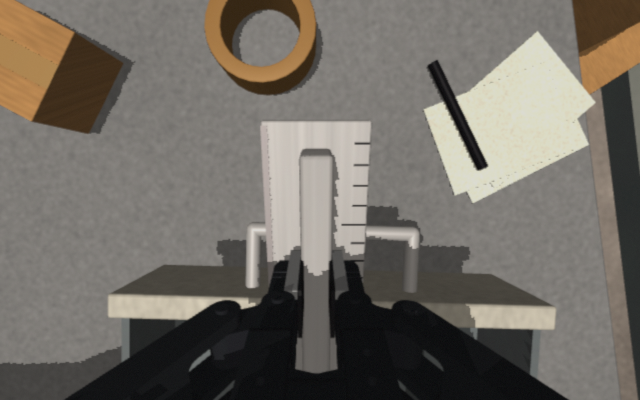

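The ruler is clear of the case. Next lift it up and slightly outward, then level it.

```bash
python3 -m pendant '[{"dx":0,"dy":-10,"dz":2,"ax":0,"ay":0,"az":0,"claw":8},{"dx":0,"dy":-23,"dz":3,"ax":0,"ay":0,"az":0,"claw":8},{"dx":0,"dy":-29,"dz":-13,"ax":0,"ay":0,"az":0,"claw":8},{"dx":0,"dy":-35,"dz":-35,"ax":0,"ay":0,"az":0,"claw":8},{"dx":0,"dy":-41,"dz":-58,"ax":0,"ay":0,"az":0,"claw":8},{"dx":0,"dy":-47,"dz":-81,"ax":0,"ay":0,"az":0,"claw":8},{"dx":0,"dy":-53,"dz":-104,"ax":-3,"ay":0,"az":0,"claw":8},{"dx":0,"dy":-59,"dz":-125,"ax":-6,"ay":0,"az":0,"claw":8},{"dx":0,"dy":-65,"dz":-145,"ax":-9,"ay":0,"az":0,"claw":8},{"dx":0,"dy":-68,"dz":-157,"ax":-12,"ay":0,"az":0,"claw":8}]' && python3 -c "
from h import *
st();delta(observe()['position'],down(-9.9))"
```

```text
clock: 11.08
position: [0.627, 0.1424, 0.3852]
tool_rot: [-3.091, -0.006, -0.176]
force: [0.5, -0.4, -1.9]
grip_width: 0.0112
t 11.08 cab [-461.6  -10.2  385.2] rot [-177.08   -0.36  -10.11] F [ 0.5 -0.4 -1.9] M [ 0.05  0.01 -0.01] w 11.2 q [-0.01  0.46 -0.44  1.34  0.15  1.35 -0.62]
d mm [0. 0. 0.] rot deg [-2.92 -0.37 -0.2 ]
```

```bash
python3 -m pendant '[{"dx":0,"dy":0,"dz":0,"ax":-1.5,"ay":0,"az":0,"claw":8},{"dx":0,"dy":0,"dz":0,"ax":-2.9,"ay":-0.1,"az":0,"claw":8},{"dx":0,"dy":0,"dz":0,"ax":-2.9,"ay":-0.1,"az":0,"claw":8},{"dx":0,"dy":0,"dz":0,"ax":-2.9,"ay":-0.1,"az":0,"claw":8},{"dx":0,"dy":0,"dz":0,"ax":-2.9,"ay":-0.1,"az":0,"claw":8},{"dx":0,"dy":0,"dz":0,"ax":-2.9,"ay":-0.1,"az":0,"claw":8}]' && python3 -c "
from h import *
st();print(abs(observe()['qd']).max())
for n in ['scene','top','wrist']: grab(n,n+'8.png')
a=load('scene8')['image'];b=load('top8')['image'];cv2.imwrite('pics/c8.png',np.vstack([a[60:340],b[60:340]]))"
```

```text
clock: 11.58
position: [0.6267, 0.1408, 0.3818]
tool_rot: [-3.14, -0.001, -0.177]
force: [0.8, 0.1, -1.9]
grip_width: 0.0111
t 11.58 cab [-460.   -10.3  381.8] rot [-1.7989e+02 -6.0000e-02 -1.0120e+01] F [ 0.8  0.1 -1.9] M [0.06 0.01 0.01] w 11.1 q [-0.04  0.47 -0.43  1.32  0.19  1.39 -0.64]
0.006189126032316577
```

View pics/c8.png

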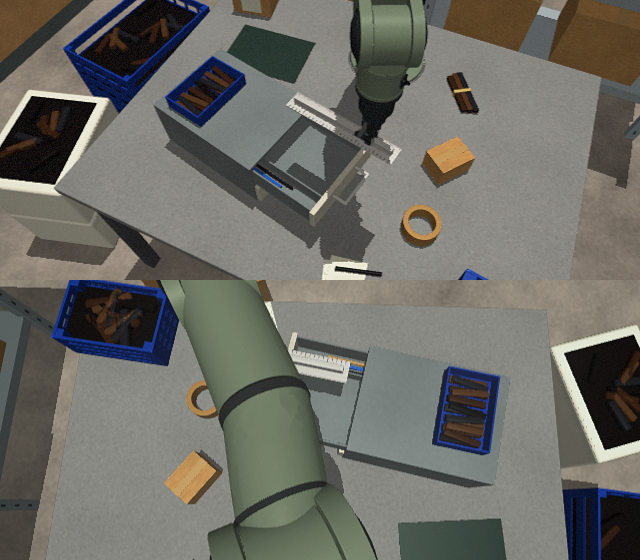

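View pics/wrist8.png

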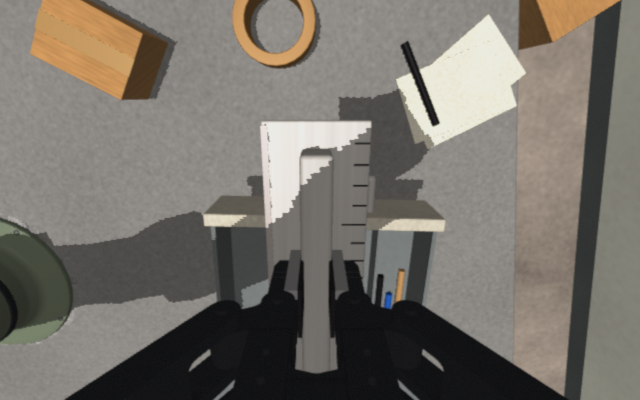

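The ruler is held over the open drawer. I'll check that it is level from the end positions, and check the drawer's travel and the bystander objects.

```bash
python3 - <<'E'
from h import *
s=observe();R=Ro.from_euler('xyz',s['tool_rot']).as_matrix()
g=load('scene8')
for y in (-.0715,.2285):
  for x in (-.025,.025):
    p=s['position']+R@np.array([x,y,.0076]); print(np.round(proj(g,p),1), p.round(3))
i=g['image'][140:250,270:420];cv2.imwrite('pics/s8z.png',cv2.resize(i,None,fx=5,fy=5,interpolation=cv2.INTER_CUBIC))
a=load('scene0')['image'].astype(int);
for n,(r0,r1,c0,c1) in dict(tray=(110,185,160,250),carton=(190,250,415,485),tape=(260,310,395,450)).items():
  print(n,abs(a[r0:r1,c0:c1]-g['image'][r0:r1,c0:c1].astype(int)).mean().round(2))
f=load('wrist8')
for z,x in ((.174,-.39),(.174,-.406)):
  for y in (-.145,.145): print('panel',np.round(proj(f,c2w(x,y,z)),1))
E
```

```text
[401.4 208.8] [0.615 0.216 0.375]
[390.6 224.1] [0.664 0.207 0.375]
[297.  151.5] [ 0.562 -0.08   0.374]
[285.  164.3] [ 0.611 -0.088  0.374]
tray 5.52
carton 5.97
tape 5.86
panel [200.3 228.5]
panel [446.1 233.1]
panel [199.1 215.7]
panel [448.1 220.5]
```

View pics/s8z.png

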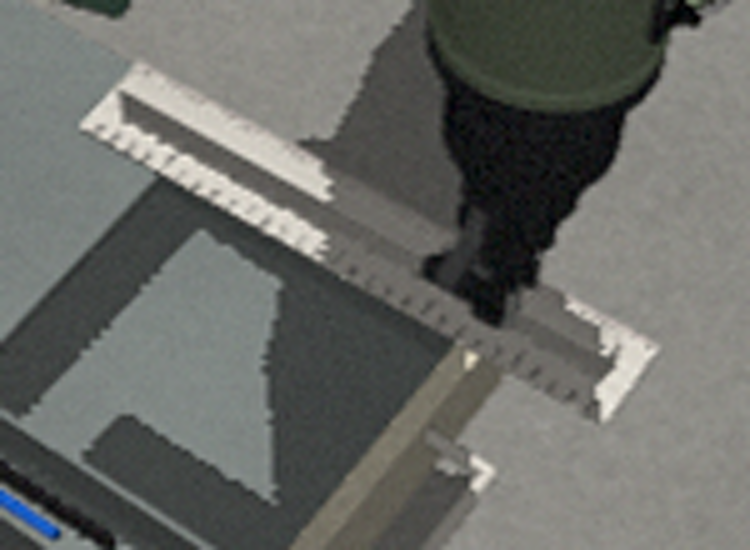

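```bash
python3 -c "
from h import *
st()
from workcell import job_done
print(job_done())"
```

```text
t 11.73 cab [-460.2  -10.3  382.2] rot [-1.7989e+02 -9.0000e-02 -1.0100e+01] F [-0.6 -0.3 -0.7] M [ 0.09 -0.03  0.01] w 11.3 q [-0.04  0.47 -0.43  1.32  0.19  1.39 -0.64]
the job is handed in; nothing more can be done
None
```

The job is handed in at 11.7 s of the 53 s allowed: the ruler is out of the drawer and held up level in the gripper. I pulled the drawer by its handle until the force rose with no more motion. I then gripped the ruler by its guard, tilted its front up 15°, drew it out along its own axis, lifted it and levelled it.

**Ruler:** In the last scene picture its four corners were within about 1 px of where a level ruler should appear. Its underside is about 0.37 m up, against 0.19 m for the cabinet's top. It did not slip in the grip, and the wrist force was about its weight, so it touches nothing.

**Drawer:** It is still open. Its front edge appeared about 3 px (3 mm) further out than I predicted for full travel, which fits my calibration error and the stop being reached.

**Tray, carton and tape roll:** They look unmoved. Each showed the same picture difference from the start, about 5.5 to 6 grey levels. I took that as noise but did not compare it with an empty patch.

**Disagreement:** While closing on the handle and on the guard, the tool stopped about 5 mm and 2 mm above its target, with 7 to 11 N pushing up. This was probably the pads swinging forward as they close. The largest force components I read in the whole job were 37 N sideways and 28 N upward, at the wrist, while pulling against the drawer stop.

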